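Fill up the vaccine carrier with matching bottles

TASK

Fill up the deep carrier box: among the loose bottles find the two that are the same size as the bottle already in it, and lower them gently into the free spaces, one at each end beside that bottle, letting go only when they stand on the carrier's floor. All three must end upright on the carrier's floor with the packed bottle between the other two; leave the smaller and larger bottles and the swab carton where they stand, and do not drop or knock anything.

Things in the scene. Friction and masses are not known exactly. Their poses are not given: they have to be found in the camera images.
- carrier: Open deep grey plastic carrier box, fixed to the worktop, outside 270 mm long (its x) x 160 mm wide (its y) x 110 mm high. The upright walls and the floor are 10 mm thick: inside 250 x 140 mm and 100 mm deep, without dividers. A rim stands 6 mm out at the top, and a wire grip 20 mm out from each short end at 75 mm height. Origin: centre of its underside, on the worktop; z up.
- packed_center (a point): Amber glass medicine bottle with a white label band, round body, rounded shoulder, short neck and plain crimped metal cap; 52 mm in diameter (straight-sided from its foot to 76 mm up), 108 mm tall, cap 32 mm wide. Already stands loose on the carrier's floor near its middle, up to 20 mm off-centre either way, about 0.2 kg; one free space is left at each end of the carrier beside it. This point is at its centre on its axis, 54 mm above its foot; z is its axis, up.
- medium_a_center (a point): Amber glass medicine bottle with a white label band, round body, rounded shoulder, short neck and plain crimped metal cap; 52 mm in diameter (straight-sided from its foot to 76 mm up), 108 mm tall, cap 32 mm wide. Same size as the packed bottle, about 0.2 kg; one of the two to be packed. Stands on the worktop among the look-alikes. This point is at its centre on its axis, 54 mm above its foot; z is its axis, up.
- medium_b_center (a point): Amber glass medicine bottle with a white label band, round body, rounded shoulder, short neck and plain crimped metal cap; 52 mm in diameter (straight-sided from its foot to 76 mm up), 108 mm tall, cap 32 mm wide. Same size as the packed bottle, about 0.2 kg; one of the two to be packed. Stands on the worktop among the look-alikes. This point is at its centre on its axis, 54 mm above its foot; z is its axis, up.
- small_a_center (a point): Amber glass medicine bottle with a white label band, round body, rounded shoulder, short neck and plain crimped metal cap; 42 mm in diameter (straight-sided from its foot to 61 mm up), 87 mm tall, cap 26 mm wide. A smaller look-alike, loose on the worktop; to be left alone. This point is at its centre on its axis, 43.5 mm above its foot; z is its axis, up.
- small_b_center (a point): Amber glass medicine bottle with a white label band, round body, rounded shoulder, short neck and plain crimped metal cap; 42 mm in diameter (straight-sided from its foot to 61 mm up), 87 mm tall, cap 26 mm wide. A smaller look-alike, loose on the worktop; to be left alone. This point is at its centre on its axis, 43.5 mm above its foot; z is its axis, up.
- large_a_center (a point): Amber glass medicine bottle with a white label band, round body, rounded shoulder, short neck and plain crimped metal cap; 62 mm in diameter (straight-sided from its foot to 90 mm up), 129 mm tall, cap 38 mm wide. A larger look-alike, loose on the worktop; to be left alone. This point is at its centre on its axis, 64.5 mm above its foot; z is its axis, up.
- large_b_center (a point): Amber glass medicine bottle with a white label band, round body, rounded shoulder, short neck and plain crimped metal cap; 62 mm in diameter (straight-sided from its foot to 90 mm up), 129 mm tall, cap 38 mm wide. A larger look-alike, loose on the worktop; to be left alone. This point is at its centre on its axis, 64.5 mm above its foot; z is its axis, up.
- swab_box_center (a point): Small upright carton of swabs, 55 (x) x 60 (y) x 90 mm (z), loose on the worktop among the bottles; to be left alone. This point is its centre, 45 mm up.
There are look-alikes about, which are no part of the job. What is shaped like the part that bears medium_b_center but blue is not meant.

How it is judged:
By the outcome, as a careful person would: the job done as asked, in the order asked, and still so for the second after the job is handed in, with the robot touching nothing.
It also fails if it takes over 64 s, if anything falls off the work surface, if the arm or the gripper's body presses on something with over 40 N, if the wrist force passes 120 N, or if a joint passes its speed limit or range.

ROBOT

A 6-joint arm with a two-finger parallel gripper is mounted at the origin on the work surface; the furniture and walls round the work are solid. World frame = base frame: x ahead of the robot, y to its left, z up, the work surface at z = 0. Lengths are in m, angles in degrees, forces in N, time in s.
With the tool pointing down it reaches from about 0.375 to 0.975 m from the base axis. Payload 3.8 kg.
Tool frame: the origin (TCP) lies at the very end of the fingers, on their centre line; the grasp point (between the pads) lies 19 mm behind it; z points along the fingers, y is the line along which they close (so a half turn about z gives the same grasp; the last joint's range is limited). The gripper opens to 88 mm and grips with 3 to 60 N. Pads are 18 mm wide; open, the fingers measure 123 mm over their backs; the gripper's body (75 mm by 187 mm) begins 45 mm behind the grasp point.
Start: joints at [-70.353, 15.12, 91.902, -0, 72.978, -2.114], TCP at [0.25, -0.627, 0.239] pointing down, gripper open.
Joint ranges: [-150.88, 150.88], [-54.13, 125.18], [17.81, 147.31], [-75.09, 255.09], [0, 152.58], [-146.25, 146.25]. Speed limits (degrees/s): [147.25, 147.25, 180, 180, 180, 180].

INTERFACE

Orientations are given as [roll, pitch, yaw] about the fixed x, y, z axes, in that order (R = Rz(yaw) Ry(pitch) Rx(roll)).
In Python, from bench import robot gives the robot as it stands. The module is installed in compiled form; this text tells all that it offers.
- The arm moves only by the shell command python3 -m pendant 'ROWS' [OPENING] [FORCE]. ROWS is JSON, a list that holds one entry, the list of rows, each a list of 6 numbers: the shift along the world's x, y, z scaled (see below), then the turn, a rotation vector about the world's x, y, z scaled (see below). A call has 1 to 20 rows; each row is the pose to reach, as a shift and turn from the pose commanded when the call began; what a row does not reach only later rows make up. The controller multiplies each number of a shift by 0.3 m and each number of a turn by 0.5 rad. A row lasts 1/8 s, in which the tool goes at most 62.5 mm and 10.7 degrees, less where a joint would pass 70% of its speed; a pose out of reach is approached as far as the arm can. A call with a number of a shift or a turn outside -1 to 1 is refused whole. A call with a gripper value outside its range is refused whole. OPENING is the opening, from -1 (shut) to 1 (fully open), set as the call begins (- or left out, the last holds). The fingers move at their own pace and stop on an object; FORCE is the grip in N (left out, the last holds). Time passes only in rows, so rows that repeat a pose let the fingers close. It gives the time, the measured TCP pose, the force, the opening and the grip force at its end, in the units of the state.
- robot.get_state(): the state, without advancing time (a new reading comes with each control period).
- robot.get_image(name): name is "scene" or "side" or "wrist"; returns the picture (384x512x3 uint8, blue, green, red); there is no depth.
- robot.camera_info(name): a dict with "fx", "fy", "cx", "cy" (pixels), "k1" (the pictures are not rectified: a ray, as slopes to the right and down, at radius r is drawn at 1 + k1 r^2 times it, then the intrinsics apply), "position" and "attitude" of the camera in the world; the wrist camera has in their place "T_tool_cam" (4x4, takes a point from camera to tool coordinates, whose origin is the TCP and whose axes are the flange's). Camera axes: x right, y down, z forward; pixel columns grow to the right and rows downward; lengths in m; the calibration is good to about 2 mm. A picture is of the moment at which its call begins: read the wrist's pose just before it. camera_info takes no time and is no camera call.
- robot.finish_job(): hands the job in; it is judged then, once.
Trained networks look in the newest picture that a camera, given by its name, has taken for a name from the list of things; names that differ only in an ending like _2 or _b are one class to them, and where a whole thing is asked for, a point or a joint stands for the part that bears it (a point fixed in the world has none). Each returns a list of dicts, best first, with "conf" (0 to 1); they miss things now and then, are a little off and sometimes report something else, mostly with a low value. They report only what shows in the picture. A call takes as long as a camera call. They do not tell look-alikes from the thing itself.
- robot.masks_of(camera, target): "region" (384x512 bool, what is visible of it).
- robot.place_of(camera, target): "location" ([x, y, z] in m, in world coordinates, good to about 4 mm: a listed point, or the origin of a listed thing).
The state is a dict: "clock": time; "q": joint angles; "dq": joint speeds; "effort": joint torques, N m; "position": TCP position; "orientation": TCP orientation; "contact_force": force on the tool from outside, world axes, zero at the start; "ft_torque": the same for the moment, N m; "opening": opening from 0.0 (shut) to 1.0 (fully open); "finger_force": force on a finger pad.
Only numpy, scipy, OpenCV 4.12 (cv2) and the standard library are available. Lean on these libraries where they do the work, as an engineer would, in place of code of your own. Each camera call takes 0.05 s, during which the arm holds its last target. There are 200 camera calls.

## Working session

There is one attempt and no reset: what is moved stays moved. The work goes in short steps, Python scripts to look and compute and a shell command to move; the robot and the scene stay as the last step left them, time stands still between calls to the robot, and variables do not carry over. Pictures are saved under pics/ and viewed, at most 10 in all, crops included, and the job is handed in when it is done.

```bash
mkdir -p pics; python3 - <<'E'
from bench import robot
import cv2,numpy as np
s=robot.get_state();print(s['clock'],s['position'],s['orientation'],s['opening'])
a=robot.get_image('scene');b=robot.get_image('side')
cv2.imwrite('pics/a.png',a);cv2.imwrite('pics/b.png',b)
for c in('scene','side'):
  i=robot.camera_info(c);print(c,i)
  for t in('carrier','packed_center','medium_a_center','small_a_center','large_a_center','swab_box_center'):
    for d in robot.place_of(c,t): print(t,round(d['conf'],2),np.round(d['location'],3))
print(robot.camera_info('wrist'),robot.get_state()['clock'])
E
```

```text
0.0 [ 0.24999505 -0.62627755  0.23744186] [-1.79878084e+02 -3.76653420e-03  2.17611206e+01] 0.9988245644072283
scene {'fx': 499.87794324236586, 'fy': 499.87794324236586, 'cx': 267.8266568816967, 'cy': 204.00299171250893, 'k1': -0.14931164291980878, 'position': array([-0.24142901,  0.39954273,  1.05983849]), 'attitude': array([-139.64715469,   -0.37188211, -117.05543456])}
carrier 0.72 [ 0.538 -0.238 -0.001]
packed_center 0.96 [ 0.526 -0.243  0.066]
medium_a_center 0.91 [0.653 0.09  0.053]
small_a_center 0.88 [0.436 0.098 0.042]
large_a_center 0.85 [0.548 0.074 0.066]
swab_box_center 0.91 [0.546 0.298 0.046]
side {'fx': 392.3509933402479, 'fy': 392.3509933402479, 'cx': 253.50720325160486, 'cy': 195.91342088946894, 'k1': -0.0675455218359957, 'position': array([ 0.49634038, -0.74610158,  0.60909071]), 'attitude': array([-125.41689659,    0.64123494,   -0.50079275])}
carrier 0.9 [ 0.535 -0.233  0.001]
carrier 0.65 [0.65  0.09  0.055]
packed_center 0.71 [ 0.529 -0.242  0.064]
medium_a_center 0.82 [0.652 0.09  0.057]
small_a_center 0.95 [0.438 0.098 0.045]
large_a_center 0.59 [0.544 0.079 0.066]
swab_box_center 0.56 [0.543 0.295 0.044]
{'fx': 267.06063268101286, 'fy': 267.06063268101286, 'cx': 257.277225604016, 'cy': 197.39328555540988, 'k1': -0.02357567395999442, 'T_tool_cam': array([[ 6.67018874e-05, -9.55425549e-01, -2.95232140e-01,
         7.84842134e-02],
       [ 9.99999107e-01, -3.30430869e-04,  1.29526522e-03,
         1.23018967e-03],
       [-1.33508329e-03, -2.95231963e-01,  9.55424673e-01,
        -1.46760830e-01],
       [ 0.00000000e+00,  0.00000000e+00,  0.00000000e+00,
         1.00000000e+00]])} 0.7
```

View pics/a.png

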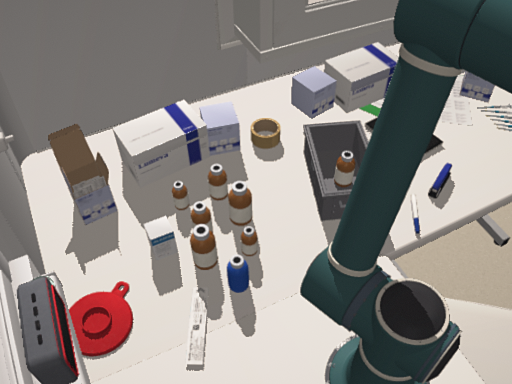

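View pics/b.png

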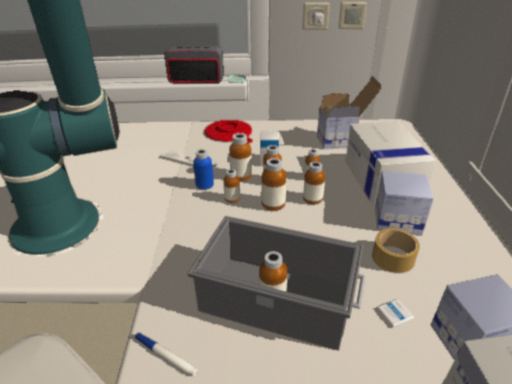

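Six amber bottles stand in the cluster, in scene pixels: (180,195), (217,182), (201,215), (240,203), (204,247) and (249,240). There is also a blue one at (237,273). The packed bottle is at (346,168) in the carrier. I'll enlarge both views to sort the sizes.

```bash
python3 - <<'E'
import cv2,numpy as np
a=cv2.imread('pics/a.png')[150:300,150:280];b=cv2.imread('pics/b.png')[120:220,180:340]
a=cv2.resize(a,None,fx=4,fy=4,interpolation=cv2.INTER_CUBIC)
b=cv2.resize(b,None,fx=5,fy=5,interpolation=cv2.INTER_CUBIC)
cv2.imwrite('pics/a2.png',a);cv2.imwrite('pics/b2.png',b)
E
```

```text
(no output)
```

View pics/a2.png

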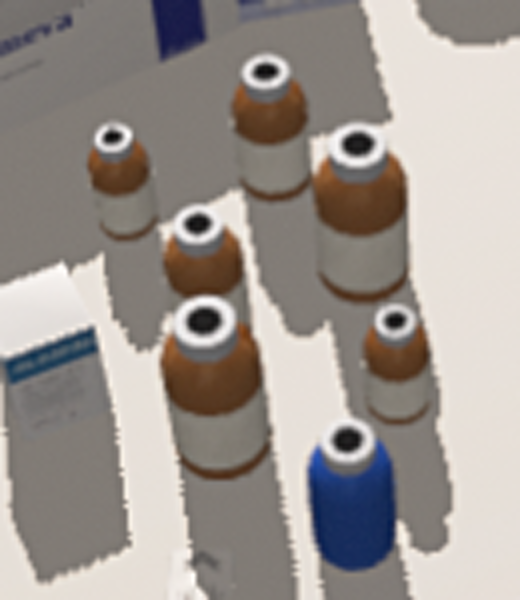

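View pics/b2.png

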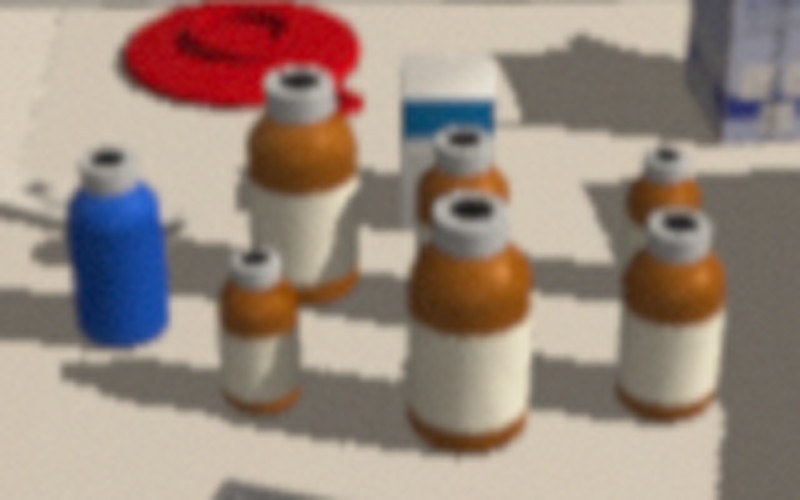

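Medium bottles: scene caps at about (216,168) and (199,206). The second is half hidden by a large bottle, and its cap width falls between the two sizes. The others are small (178,184) and (249,230), large (239,186) and (201,230), and the blue one is excluded. Now I'll triangulate the caps.

```bash
cat > h.py <<'E'
import numpy as np,cv2
from scipy.spatial.transform import Rotation as R
from bench import robot
def cam(name,state=None):
    i=robot.camera_info(name)
    if name=='wrist':
        T=np.eye(4);T[:3,:3]=R.from_euler('xyz',state['orientation'],degrees=True).as_matrix();T[:3,3]=state['position']
        T=T@np.array(i['T_tool_cam'])
    else:
        T=np.eye(4);T[:3,:3]=R.from_euler('xyz',i['attitude'],degrees=True).as_matrix();T[:3,3]=i['position']
    return i,T
def ray(c,uv):
    i,T=c;d=np.array([(uv[0]-i['cx'])/i['fx'],(uv[1]-i['cy'])/i['fy']]);p=d.copy()
    for _ in range(20): p=d/(1+i['k1']*(p@p))
    v=T[:3,:3]@np.array([p[0],p[1],1]);return T[:3,3],v/np.linalg.norm(v)
def onz(c,uv,z):
    o,v=ray(c,uv);return (o+v*(z-o[2])/v[2])
def tri(r):
    A=sum(np.eye(3)-np.outer(v,v) for o,v in r);b=sum((np.eye(3)-np.outer(v,v))@o for o,v in r);return np.linalg.solve(A,b)
def proj(c,p):
    i,T=c;q=T[:3,:3].T@(np.asarray(p)-T[:3,3]);p=q[:2]/q[2];p=p*(1+i['k1']*(p@p));return np.array([i['cx']+i['fx']*p[0],i['cy']+i['fy']*p[1]])
E
python3 - <<'E'
from h import *
A=cam('scene');B=cam('side')
P={'medA':((266,71),(682,223)),'medB':((199,222),(463,138)),'smA':((113,137),(669,156)),'smB':((395,320),(257,258)),'lgA':((358,144),(472,210)),'lgB':((205,320),(299,82)),'blue':((348,440),(108,158))}
for k,(p,q) in P.items():
    p=(150+(p[0]-1.5)/4,150+(p[1]-1.5)/4);q=(180+(q[0]-2)/5,120+(q[1]-2)/5)
    x=tri([ray(A,p),ray(B,q)]);z=dict(m=.108,s=.087,l=.129,b=.108)[k[0]]
    print(k,x.round(4),onz(A,p,z).round(4)[:2],onz(B,q,z).round(4)[:2])
E
```

```text
medA [0.6531 0.091  0.1076] [0.6523 0.0911] [0.6533 0.0908]
medB [0.5488 0.1807 0.1088] [0.5497 0.1806] [0.5488 0.1819]
smA [0.6629 0.1991 0.0859] [0.6617 0.1993] [0.6627 0.1973]
smB [0.4407 0.0978 0.0864] [0.44   0.0979] [0.4411 0.0972]
lgA [0.5474 0.0712 0.1285] [0.5469 0.0714] [0.5474 0.0704]
lgB [0.4612 0.2104 0.1282] [0.4606 0.2106] [0.4613 0.2089]
blue [0.3602 0.1658 0.1076] [0.3595 0.1658] [0.3606 0.1656]
```

Triangulated heights match the nominal sizes within 1 mm, so the mediums are A (0.653, 0.091) and B (0.549, 0.181). Next I'll fit the carrier pose from the side mask.

```bash
python3 - <<'E'
from h import *
from scipy.optimize import minimize
B=cam('side');A=cam('scene');img=cv2.imread('pics/b.png')
robot.get_image('side')
ms=robot.masks_of('side','carrier')
print([(round(m['conf'],2),m['region'].sum()) for m in ms])
m=ms[0]['region'].astype(np.uint8)
pts=np.argwhere(m)[:,::-1]
# fill mask
cs,_=cv2.findContours(cv2.morphologyEx(m,cv2.MORPH_OPEN,np.ones((5,5))),cv2.RETR_EXTERNAL,cv2.CHAIN_APPROX_NONE)
F=np.zeros_like(m);cv2.drawContours(F,[max(cs,key=cv2.contourArea)],-1,1,-1)
def box(p,hx,hy,z):
    c,s=np.cos(p[2]),np.sin(p[2]);return [proj(B,(p[0]+c*x-s*y,p[1]+s*x+c*y,z)) for x,y in((hx,hy),(-hx,hy),(-hx,-hy),(hx,-hy))]
def iou(p):
    q=np.array(box(p,.141,.086,.11)+box(p,.141,.086,.104)+box(p,.135,.08,0))
    G=np.zeros((384*4,512*4),np.uint8);cv2.fillConvexPoly(G,cv2.convexHull((q*4).round().astype(np.int32)),1)
    H=cv2.resize(F,None,fx=4,fy=4,interpolation=0)
    return -(G&H).sum()/(G|H).sum()
best=min((minimize(iou,[.536,-.236,y],method='Nelder-Mead',options=dict(initial_simplex=[[.536,-.236,y],[.546,-.236,y],[.536,-.226,y],[.536,-.236,y+.1]])) for y in(-.2,0,.2)),key=lambda r:r.fun)
p=best.x;print(p,np.degrees(p[2]),best.fun)
V=cv2.resize(img,None,fx=4,fy=4,interpolation=cv2.INTER_CUBIC)
for hx,hy,z,col in((.141,.086,.11,(0,255,0)),(.125,.07,.11,(0,255,255)),(.125,.07,.01,(255,0,255))):
    cv2.polylines(V,[(np.array(box(p,hx,hy,z))*4+2).astype(np.int32)],True,col,1)
cv2.imwrite('pics/c.png',V[820:1400,700:1490])
E
```

```text
[(0.69, np.int64(15610)), (0.23, np.int64(848))]
[ 0.77672702 -0.31097942 -1.89821674] -108.75980753114297 0.0<stdin>:18: RuntimeWarning: overflow encountered in scalar negative
```

View pics/c.png

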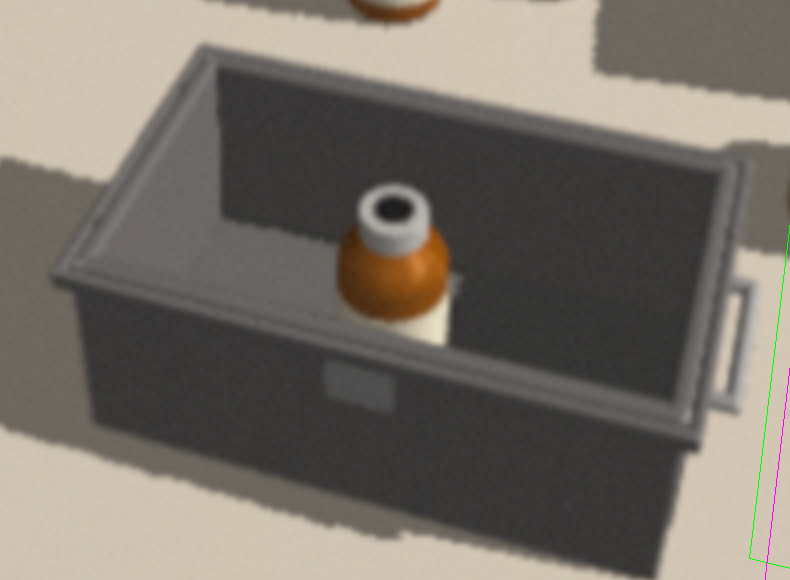

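The fit failed because of an unsigned overflow, but the rim corners are clear in this crop at (203,45), (747,160), (697,440) and (53,275), with the packed cap at (393,209). I'll use those.

```bash
python3 - <<'E'
from h import *
B=cam('side');A=cam('scene')
f=lambda p:((p[0]+700-1.5)/4,(p[1]+820-1.5)/4)
q=np.array([onz(B,f(p),.109)[:2] for p in((203,45),(747,160),(697,440),(53,275))])
print(q.round(3),[np.linalg.norm(q[i]-q[i-1]).round(3) for i in range(4)])
c=q.mean(0);d=(q[1]-q[0])+(q[2]-q[3]);y=np.degrees(np.arctan2(d[1],d[0]));e=(q[0]-q[3])+(q[1]-q[2]);print(c,y,np.degrees(np.arctan2(e[1],e[0]))-90)
y=np.radians((y+np.degrees(np.arctan2(e[1],e[0]))-90)/2)
pk=onz(B,f((393,209)),.118)[:2];u=np.array([np.cos(y),np.sin(y)]);v=np.array([-u[1],u[0]])
l=np.array([(pk-c)@u,(pk-c)@v]);print('packed',pk,l)
for s in(1,-1):
    t=s*(.125+s*l[0]+.026)/2 if 0 else (s*.125+l[0]+s*.026)/2
    print(s,t,c+u*t,'gap',abs(s*.125-l[0]-s*.026))
# boxes near medA
for p in((205,152),(239,148),(130,180)): print('box',onz(A,p,0).round(3))
E
```

```text
[[ 0.438 -0.112]
 [ 0.698 -0.205]
 [ 0.642 -0.364]
 [ 0.381 -0.272]] [np.float64(0.169), np.float64(0.275), np.float64(0.168), np.float64(0.276)]
[ 0.53977755 -0.23816898] -19.615236977237394 -19.578373872664727
packed [ 0.5296019  -0.24286908] [-0.00800983 -0.00784076]
1 0.07149508579115095 [ 0.60713136 -0.26214836] gap 0.1070098284176981
-1 -0.07950491420884905 [ 0.46487786 -0.2115031 ] gap 0.0909901715823019
box [0.83  0.061 0.   ]
box [ 0.799 -0.04   0.   ]
box [0.821 0.302 0.   ]
```

Carrier yaw is about -19.6° and the drop points are (0.607,-0.262) and (0.465,-0.212), with gaps of 107 and 91 mm. I'll take medium A with tool yaw 160°, so the fingers clear the large bottle and close along the carrier's width.

```bash
python3 -m pendant '[[[0.448,0.797,0,0,0,1],[0.448,0.797,0,0,0,1],[0.448,0.797,0,0,0,1],[0.448,0.797,0,0,0,1],[0.448,0.797,0,0,0,1],[0.448,0.797,0,0,0,1]]]' 1 15
python3 -m pendant '[[[0.448,0.797,0,0,0,1],[0.448,0.797,0,0,0,1],[0.448,0.797,0,0,0,1],[0.448,0.797,0,0,0,1],[0.448,0.797,0,0,0,1],[0.448,0.797,0,0,0,1]]]'
```

```text
clock: 1.55
position: [0.3855, -0.3863, 0.2391]
orientation: [180.0, 0.0, 50.6]
contact_force: [-0.0, -0.8, 0.8]
opening: 0.998
finger_force: 0.0
clock: 2.3
position: [0.5198, -0.1484, 0.2387]
orientation: [180.0, 0.0, 79.2]
contact_force: [0.2, 0.7, 0.5]
opening: 1.003
finger_force: 0.0
```

```bash
python3 -m pendant '[[[0.444,0.798,0,0,0,1],[0.444,0.798,0,0,0,1],[0.444,0.798,0,0,0,1],[0.444,0.798,0,0,0,1],[0.444,0.798,0,0,0,1],[0.444,0.798,0,0,0,1]]]'
python3 -m pendant '[[[0,0,0,0,0,0.911],[0,0,0,0,0,0.911],[0,0,0,0,0,0.911],[0,0,0,0,0,0.911]]]'
python3 -m pendant '[[[0,0,0,0,0,0.911],[0,0,0,0,0,0.911],[0,0,0,0,0,0.911],[0,0,0,0,0,0.911],[0,0,0,0,0,0.911]]]'
python3 - <<'E'
from h import *
s=robot.get_state();im=robot.get_image('wrist');c=cam('wrist',s)
for n,p in dict(medA=(.653,.091,.108),medB=(.549,.181,.108),lgA=(.547,.071,.129),smA=(.662,.198,.087)).items():
    cv2.drawMarker(im,tuple(int(v) for v in proj(c,p).round().clip(-999,999)),(0,255,0),0,10,1)
cv2.drawMarker(im,tuple(int(v) for v in proj(c,s['position']).round()),(0,0,255),0,10,1)
cv2.imwrite('pics/d.png',im);print(s['position'],s['q'])
E
```

```text
clock: 3.05
position: [0.6528, 0.09, 0.2382]
orientation: [-179.9, 0.0, 107.7]
contact_force: [-0.5, -0.2, -1.3]
opening: 1.0
finger_force: 0.0
clock: 3.55
position: [0.6517, 0.0879, 0.2388]
orientation: [-179.9, 0.0, 133.6]
contact_force: [0.5, -0.3, 0.1]
opening: 1.001
finger_force: 0.0
clock: 4.18
position: [0.6521, 0.0898, 0.2388]
orientation: [-180.0, -0.0, 159.7]
contact_force: [-0.1, 0.4, -0.7]
opening: 1.004
finger_force: 0.0
[0.65207068 0.08980002 0.23878034] [ 5.67984754e+00  1.33267732e+01  9.41056339e+01 -1.34366572e-02
  7.25738417e+01 -6.40444957e+01]
```

View pics/d.png

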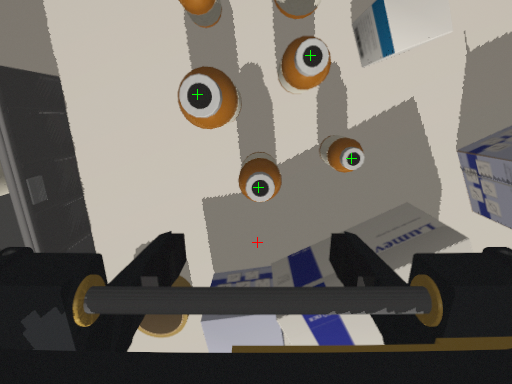

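The wrist view confirms the markers on the caps: medium A at (259,187), medium B at (310,56), large at (198,95), small at (352,159). Now I'll descend and grip.

```bash
python3 -m pendant '[[[0.003,0.004,-0.1,0,0,0],[0.003,0.004,-0.2,0,0,0],[0.003,0.004,-0.3,0,0,0],[0.003,0.004,-0.4,0,0,0],[0.003,0.004,-0.5,0,0,0],[0.003,0.004,-0.57,0,0,0],[0.003,0.004,-0.61,0,0,0],[0.003,0.004,-0.629,0,0,0],[0.003,0.004,-0.629,0,0,0]]]'
python3 -m pendant '[[[0,0,0,0,0,0],[0,0,0,0,0,0],[0,0,0,0,0,0],[0,0,0,0,0,0],[0,0,0,0,0,0],[0,0,0,0,0,0],[0,0,0,0,0,0],[0,0,0,0,0,0]]]' -1 15
```

```text
clock: 5.35
position: [0.6535, 0.0919, 0.0504]
orientation: [180.0, 0.0, 159.9]
contact_force: [0.2, -1.2, 0.8]
opening: 0.998
finger_force: 0.0
clock: 6.35
position: [0.6534, 0.092, 0.0503]
orientation: [180.0, 0.0, 159.9]
contact_force: [-0.1, 0.7, 2.3]
opening: 0.59
finger_force: 15.0
```

```bash
python3 -m pendant '[[[0,0,0.03,0,0,0],[0,0,0.1,0,0,0],[0,0,0.2,0,0,0],[0,0,0.3,0,0,0],[0,0,0.4,0,0,0],[0,0,0.5,0,0,0],[0,0,0.58,0,0,0],[0,0,0.617,0,0,0],[0,0,0.617,0,0,0]]]'
python3 -m pendant '[[[-0.005,-0.05,0,0,0,0],[-0.02,-0.15,0,0,0,0],[-0.035,-0.27,0,0,0,0],[-0.05,-0.4,0,0,0,0],[-0.07,-0.53,0,0,0,0],[-0.077,-0.59,0,0,0,0]]]'
python3 -m pendant '[[[-0.01,-0.1,0,0,0,0],[-0.03,-0.22,0,0,0,0],[-0.045,-0.35,0,0,0,0],[-0.06,-0.46,0,0,0,0],[-0.07,-0.54,0,0,0,0],[-0.077,-0.59,0,0,0,0],[-0.077,-0.59,0,0,0,0],[-0.077,-0.59,0,0,0,0]]]'
python3 - <<'E'
from h import *
s=robot.get_state();im=robot.get_image('wrist');c=cam('wrist',s)
y=np.radians(-19.6);u=np.array([np.cos(y),np.sin(y)]);v=np.array([-u[1],u[0]]);C=np.array([.5398,-.2382])
for hx,hy,z,col in((.125,.07,.11,(0,255,255)),(.125,.07,.01,(255,0,255))):
    cv2.polylines(im,[np.array([proj(c,[*(C+u*a*hx+v*b*hy),z]) for a,b in((1,1),(-1,1),(-1,-1),(1,-1))]).clip(-2000,2000).astype(np.int32)],True,col,1)
cv2.drawMarker(im,tuple(int(k) for k in proj(c,[.5296,-.2429,.118]).round()),(0,255,0),0,10,1)
cv2.imwrite('pics/e.png',im)
E
```

```text
clock: 7.48
position: [0.6536, 0.0919, 0.2365]
orientation: [180.0, 0.1, 159.9]
contact_force: [0.2, 0.3, -1.8]
opening: 0.583
finger_force: 15.0
clock: 8.22
position: [0.6285, -0.0876, 0.2334]
orientation: [-179.9, -0.2, 159.8]
contact_force: [-0.1, 0.4, -3.6]
opening: 0.585
finger_force: 15.0
clock: 9.22
position: [0.6071, -0.2612, 0.235]
orientation: [180.0, -0.0, 159.9]
contact_force: [-0.6, 0.0, -2.8]
opening: 0.587
finger_force: 15.0
```

View pics/e.png

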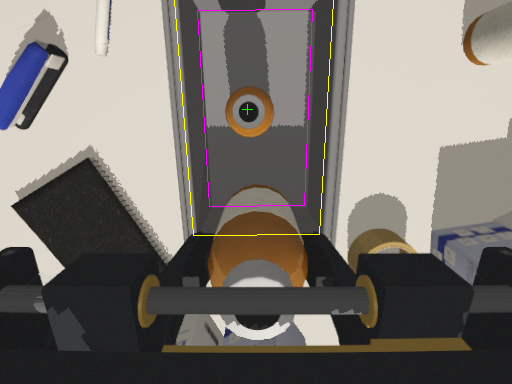

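The overlay matches the inner rim and the packed cap at (248,110). I'll lower the bottle, slowing at the end.

```bash
python3 -m pendant '[[[0,0,-0.06,0,0,0],[0,0,-0.14,0,0,0],[0,0,-0.22,0,0,0],[0,0,-0.3,0,0,0],[0,0,-0.38,0,0,0],[0,0,-0.45,0,0,0],[0,0,-0.51,0,0,0],[0,0,-0.55,0,0,0],[0,0,-0.565,0,0,0],[0,0,-0.565,0,0,0]]]'
python3 -m pendant '[[[0,0,-0.004,0,0,0],[0,0,-0.008,0,0,0],[0,0,-0.012,0,0,0],[0,0,-0.015,0,0,0],[0,0,-0.015,0,0,0],[0,0,-0.015,0,0,0]]]'
```

```text
clock: 10.52
position: [0.6072, -0.2622, 0.0657]
orientation: [-180.0, 0.0, 159.9]
contact_force: [0.4, 0.1, -2.1]
opening: 0.58
finger_force: 15.0
clock: 11.28
position: [0.6069, -0.2621, 0.0611]
orientation: [-180.0, 0.0, 159.9]
contact_force: [0.2, 0.4, -1.4]
opening: 0.583
finger_force: 15.0
```

```bash
python3 -m pendant '[[[0,0,-0.002,0,0,0],[0,0,-0.004,0,0,0],[0,0,-0.004,0,0,0],[0,0,-0.004,0,0,0]]]'
```

```text
clock: 11.78
position: [0.6071, -0.2622, 0.0603]
orientation: [-180.0, 0.0, 159.9]
contact_force: [-0.4, 0.3, 1.3]
opening: 0.587
finger_force: 15.0
```

```bash
python3 -m pendant '[[[0,0,-0.002,0,0,0],[0,0,-0.003,0,0,0],[0,0,-0.003,0,0,0],[0,0,-0.003,0,0,0]]]'
```

```text
clock: 12.28
position: [0.6074, -0.2623, 0.0603]
orientation: [-180.0, 0.1, 159.9]
contact_force: [-2.8, 1.7, 5.9]
opening: 0.586
finger_force: 15.0
```

The foot is on the floor: vertical force went from -2 to +6 N. I'll open partly, rise, and go to medium B at tool yaw 140°.

```bash
python3 -m pendant '[[[0,0,0,0,0,0],[0,0,0,0,0,0],[0,0,0,0,0,0],[0,0,0,0,0,0]]]' 0.5 15
python3 -m pendant '[[[0,0,0.02,0,0,0],[0,0,0.06,0,0,0],[0,0,0.13,0,0,0],[0,0,0.23,0,0,0],[0,0,0.35,0,0,0],[0,0,0.48,0,0,0],[0,0,0.6,0,0,0],[0,0,0.6,0,0,0]]]'
python3 -m pendant '[[[-0.097,0.738,0,0,0,-0.35],[-0.097,0.738,0,0,0,-0.35],[-0.097,0.738,0,0,0,-0.35],[-0.097,0.738,0,0,0,-0.35],[-0.097,0.738,0,0,0,-0.35]]]' 1
python3 -m pendant '[[[-0.097,0.738,0,0,0,-0.35],[-0.097,0.738,0,0,0,-0.35],[-0.097,0.738,0,0,0,-0.35],[-0.097,0.738,0,0,0,-0.35],[-0.097,0.738,0,0,0,-0.35],[-0.097,0.738,0,0,0,-0.35]]]'
python3 - <<'E'
from h import *
im=robot.get_image('side');cv2.imwrite('pics/f.png',cv2.resize(im[120:340,180:380],None,fx=2.7,fy=2.7))
E
```

```text
clock: 12.78
position: [0.6069, -0.2621, 0.0588]
orientation: [-180.0, -0.0, 159.9]
contact_force: [0.7, 0.9, -0.6]
opening: 0.746
finger_force: 0.0
clock: 13.78
position: [0.6095, -0.2633, 0.2456]
orientation: [-179.9, 0.6, 159.9]
contact_force: [-0.1, 0.6, -0.0]
opening: 0.75
finger_force: 0.0
clock: 14.4
position: [0.5768, -0.0382, 0.2384]
orientation: [-180.0, -0.1, 150.1]
contact_force: [0.4, -0.3, -0.3]
opening: 1.001
finger_force: 0.0
clock: 15.15
position: [0.549, 0.1794, 0.2385]
orientation: [-179.9, 0.0, 139.8]
contact_force: [0.4, 0.4, -0.1]
opening: 0.999
finger_force: 0.0
```

View pics/f.png

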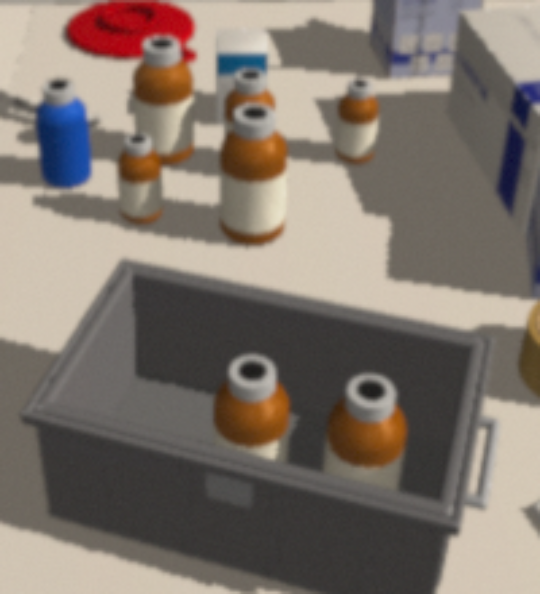

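Medium A stands in the right end next to the packed bottle, caps at (371,390) and (252,370) in the crop, and nothing else moved. Now medium B.

```bash
python3 -m pendant '[[[0,0.004,-0.1,0,0,0],[0,0.004,-0.2,0,0,0],[0,0.004,-0.3,0,0,0],[0,0.004,-0.4,0,0,0],[0,0.004,-0.5,0,0,0],[0,0.004,-0.57,0,0,0],[0,0.004,-0.61,0,0,0],[0,0.004,-0.628,0,0,0],[0,0.004,-0.628,0,0,0]]]'
python3 -m pendant '[[[0,0,0,0,0,0],[0,0,0,0,0,0],[0,0,0,0,0,0],[0,0,0,0,0,0],[0,0,0,0,0,0],[0,0,0,0,0,0],[0,0,0,0,0,0],[0,0,0,0,0,0]]]' -1 15
```

```text
clock: 16.32
position: [0.5492, 0.1815, 0.0509]
orientation: [180.0, 0.0, 139.8]
contact_force: [-0.3, 0.3, 0.5]
opening: 0.999
finger_force: 0.0
clock: 17.32
position: [0.5489, 0.182, 0.0509]
orientation: [180.0, 0.0, 139.8]
contact_force: [0.2, 0.5, 2.2]
opening: 0.584
finger_force: 15.0
```

```bash
python3 -m pendant '[[[0,0,0.03,0,0,0],[0,0,0.1,0,0,0],[0,0,0.2,0,0,0],[0,0,0.3,0,0,0],[0,0,0.4,0,0,0],[0,0,0.5,0,0,0],[0,0,0.58,0,0,0],[0,0,0.617,0,0,0],[0,0,0.617,0,0,0]]]'
python3 -m pendant '[[[-0.01,-0.05,0,0,0,0.04],[-0.03,-0.15,0,0,0,0.09],[-0.06,-0.27,0,0,0,0.15],[-0.08,-0.4,0,0,0,0.22],[-0.11,-0.53,0,0,0,0.29],[-0.14,-0.656,0,0,0,0.36]]]'
python3 -m pendant '[[[-0.03,-0.12,0,0,0,0.07],[-0.05,-0.25,0,0,0,0.14],[-0.08,-0.38,0,0,0,0.21],[-0.11,-0.5,0,0,0,0.28],[-0.13,-0.6,0,0,0,0.33],[-0.14,-0.656,0,0,0,0.36],[-0.14,-0.656,0,0,0,0.36],[-0.14,-0.656,0,0,0,0.36]]]'
python3 - <<'E'
from h import *
s=robot.get_state();print(s['position'],s['q'].round(1) if hasattr(s['q'],'round') else s['q'])
im=robot.get_image('wrist');robot.get_image('side')
for d in robot.place_of('side','packed_center'): print(round(d['conf'],2),np.round(d['location'],3))
E
```

```text
clock: 18.45
position: [0.5489, 0.1819, 0.2361]
orientation: [180.0, 0.0, 139.8]
contact_force: [0.3, -0.5, -2.1]
opening: 0.582
finger_force: 15.0
clock: 19.2
position: [0.5053, -0.016, 0.2338]
orientation: [-179.9, -0.2, 150.2]
contact_force: [0.4, -0.8, -1.7]
opening: 0.582
finger_force: 15.0
clock: 20.2
position: [0.4643, -0.2109, 0.2346]
orientation: [180.0, -0.1, 160.5]
contact_force: [0.5, -0.5, -2.5]
opening: 0.582
finger_force: 15.0
[ 0.46427239 -0.2109191   0.23464369] [-27.2  -2.7 112.    0.   70.8 -97.7]
0.57 [ 0.533 -0.242  0.065]
```

```bash
python3 -m pendant '[[[0,0,-0.06,0,0,0],[0,0,-0.14,0,0,0],[0,0,-0.22,0,0,0],[0,0,-0.3,0,0,0],[0,0,-0.38,0,0,0],[0,0,-0.45,0,0,0],[0,0,-0.51,0,0,0],[0,0,-0.55,0,0,0],[0,0,-0.563,0,0,0],[0,0,-0.563,0,0,0]]]'
python3 -m pendant '[[[0,0,-0.004,0,0,0],[0,0,-0.008,0,0,0],[0,0,-0.012,0,0,0],[0,0,-0.015,0,0,0],[0,0,-0.015,0,0,0],[0,0,-0.015,0,0,0]]]'
```

```text
clock: 21.6
position: [0.465, -0.2118, 0.0669]
orientation: [-180.0, 0.0, 160.5]
contact_force: [1.0, -0.1, -1.8]
opening: 0.586
finger_force: 15.0
clock: 22.35
position: [0.4647, -0.2117, 0.0623]
orientation: [-180.0, -0.0, 160.5]
contact_force: [1.0, 0.6, -2.4]
opening: 0.582
finger_force: 15.0
```

```bash
python3 -m pendant '[[[0,0,-0.002,0,0,0],[0,0,-0.004,0,0,0],[0,0,-0.005,0,0,0],[0,0,-0.005,0,0,0]]]'
```

```text
clock: 22.85
position: [0.4648, -0.2117, 0.0609]
orientation: [180.0, -0.0, 160.5]
contact_force: [-0.5, 0.1, -0.9]
opening: 0.578
finger_force: 15.0
```

```bash
python3 -m pendant '[[[0,0,-0.002,0,0,0],[0,0,-0.003,0,0,0],[0,0,-0.003,0,0,0],[0,0,-0.003,0,0,0]]]'
```

```text
clock: 23.35
position: [0.4651, -0.2118, 0.0609]
orientation: [180.0, 0.0, 160.5]
contact_force: [-1.4, 1.7, 5.3]
opening: 0.583
finger_force: 15.0
```

The foot is on the floor at +5 N. I'll release, rise clear and check.

```bash
python3 -m pendant '[[[0,0,0,0,0,0],[0,0,0,0,0,0],[0,0,0,0,0,0],[0,0,0,0,0,0]]]' 0.5 15
python3 -m pendant '[[[0,0,0.02,0,0,0],[0,0,0.06,0,0,0],[0,0,0.13,0,0,0],[0,0,0.23,0,0,0],[0,0,0.35,0,0,0],[0,0,0.48,0,0,0],[0,0,0.62,0,0,0],[0,0,0.76,0,0,0],[0,0,0.76,0,0,0]]]'
python3 -m pendant '[[[0.2,0.8,0,0,0,0],[0.2,0.8,0,0,0,0],[0.2,0.8,0,0,0,0],[0.2,0.8,0,0,0,0],[0.2,0.8,0,0,0,0],[0.2,0.8,0,0,0,0]]]'
python3 - <<'E'
from h import *
im=robot.get_image('side');cv2.imwrite('pics/g.png',cv2.resize(im[120:340,170:380],None,fx=2.7,fy=2.7))
E
```

```text
clock: 23.85
position: [0.4647, -0.2117, 0.0598]
orientation: [180.0, -0.0, 160.5]
contact_force: [-0.6, 0.7, -0.8]
opening: 0.751
finger_force: 0.0
clock: 24.98
position: [0.467, -0.2128, 0.2937]
orientation: [-179.9, 0.6, 160.5]
contact_force: [0.5, 0.3, 0.1]
opening: 0.746
finger_force: 0.0
clock: 25.72
position: [0.5241, 0.0282, 0.2872]
orientation: [-179.9, -0.1, 160.5]
contact_force: [1.0, 0.5, -0.0]
opening: 0.751
finger_force: 0.0
```

View pics/g.png

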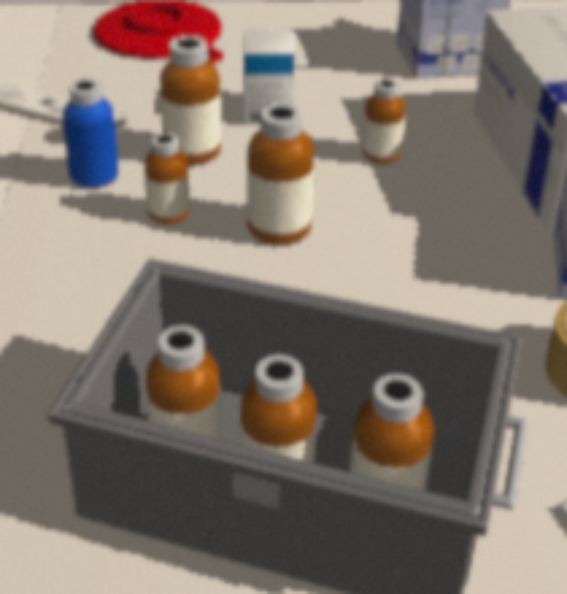

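All three bottles stand upright in the carrier, caps at (181,342), (279,371) and (397,390), and the others are undisturbed.

```bash
python3 -c "
from bench import robot
print(robot.finish_job())"
```

```text
the job is handed in; nothing more can be done
None
```

Job handed in at about 26 s: both medium bottles stand upright on the carrier's floor, one on each side of the packed bottle, and the last picture shows the other bottles and the carton still in place.

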